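# Restock the service rack, old stock to the front

### The job

Restock the service rack first in, first out. In the lane with the red card and the lane with the blue card, bring the old article (orange dot) from the back right up to the front stop and load the new spray can or filter box from the delivery tray behind it; the new green oil bottle goes right up to the front stop of the empty lane with the green card. Everything must stand upright in its own lane, set down rather than dropped, and the two yellow glue bottles must not be pushed out of place or tipped.

Things in the scene. Friction and masses are not known exactly. Their poses are not given: they have to be found in the camera images.
- lane_spray: grey lane tray for spray cans, red card on its front; fixed; 4 lanes stand 100 mm apart in any order. Origin: centre of underside, 15 mm above bench; own -x points to its front (card end, robot side), z up. Floor 4 mm thick. Inside 164 mm long (x -82 to +82) x 70 mm wide (y -35 to +35); 4 mm walls: sides 28, front stop 24, back 50 mm high from underside. Two articles deep
- lane_filter: grey lane tray for filter boxes, blue card on its front; fixed; 4 lanes stand 100 mm apart in any order. Origin: centre of underside, 15 mm above bench; own -x points to its front (card end, robot side), z up. Floor 4 mm thick. Inside 164 mm long (x -82 to +82) x 70 mm wide (y -35 to +35); 4 mm walls: sides 28, front stop 24, back 50 mm high from underside. Two articles deep
- lane_oil: grey lane tray for oil bottles, empty at the start, green card on its front; fixed; 4 lanes stand 100 mm apart in any order. Origin: centre of underside, 15 mm above bench; own -x points to its front (card end, robot side), z up. Floor 4 mm thick. Inside 164 mm long (x -82 to +82) x 70 mm wide (y -35 to +35); 4 mm walls: sides 28, front stop 24, back 50 mm high from underside. Two articles deep
- spray_old_mid (a point): old spray can, red with a red cap, white label with a black stripe: 118 mm tall, body 50 mm across and straight up to 88 mm above its foot, cap 40 mm across; about 0.16 kg. It has an orange dot on top (old stock) and stands at the back of the lane with the red card. The point is on its axis half-way up (59 mm above its foot), z along its axis upwards
- spray_new_mid (a point): new spray can, red with a red cap, white label with a black stripe: 118 mm tall, body 50 mm across and straight up to 88 mm above its foot, cap 40 mm across; about 0.16 kg. No dot on top (new stock); stands in the shallow cardboard delivery tray, floor 4 mm above the bench, walls 30 mm high. The point is on its axis half-way up (59 mm above its foot), z along its axis upwards
- filter_old_mid (a point): old filter box, blue square carton with a white band and black rings: 54 x 54 mm and 96 mm tall, sides along its x and y axes; about 0.15 kg. It has an orange dot on top (old stock) and stands at the back of the lane with the blue card. The point is on its axis half-way up (48 mm above its foot), z along its axis upwards
- filter_new_mid (a point): new filter box, blue square carton with a white band and black rings: 54 x 54 mm and 96 mm tall, sides along its x and y axes; about 0.15 kg. No dot on top (new stock); stands in the shallow cardboard delivery tray, floor 4 mm above the bench, walls 30 mm high. The point is on its axis half-way up (48 mm above its foot), z along its axis upwards
- oil_new_mid (a point): new oil bottle, green with a black cap: 112 mm tall, body 45 mm across and straight up to 80 mm above its foot, cap 28 mm across; about 0.13 kg. No dot on top (new stock); stands in the shallow cardboard delivery tray, floor 4 mm above the bench, walls 30 mm high. The point is on its axis half-way up (56 mm above its foot), z along its axis upwards
- glue_a_mid (a point): front glue bottle, yellow with a white nozzle, 48 mm across, 108 mm tall, standing in the full lane with the yellow card; stays where it is. The point is on its axis half-way up (54 mm above its foot)
- glue_b_mid (a point): rear glue bottle, yellow with a white nozzle, 48 mm across, 108 mm tall, standing in the full lane with the yellow card; stays where it is. The point is on its axis half-way up (54 mm above its foot)

How it is judged:
At the end, for the whole second after the job is handed in: Both old articles and the oil bottle stand in their own lanes, axis no more than 52 mm behind the inside of the front stop; the new can and box stand behind the old ones. All five on the lane floor (6 mm), within 20 mm of its centre line, upright within 0.1 rad, released, at rest (x of spray_old_mid in the frame of lane_spray between -0.066 and -0.03 m and y of spray_old_mid in the frame of lane_spray between -0.02 and 0.02 m and z of spray_old_mid in the frame of lane_spray between 0.057 and 0.069 m and angle between each of spray_old_mid, spray_new_mid, filter_old_mid, filter_new_mid, oil_new_mid's own z axis and vertical below 0.1 rad and linear speed of each of spray_old, spray_new, filter_old, filter_new, oil_new below 0.02 m/s and x of spray_new_mid in the frame of lane_spray between -0.015 and 0.065 m and y of spray_new_mid in the frame of lane_spray between -0.02 and 0.02 m and z of spray_new_mid in the frame of lane_spray between 0.057 and 0.069 m and x of filter_old_mid in the frame of lane_filter between -0.066 and -0.03 m and y of filter_old_mid in the frame of lane_filter between -0.02 and 0.02 m and z of filter_old_mid in the frame of lane_filter between 0.046 and 0.058 m and x of filter_new_mid in the frame of lane_filter between -0.015 and 0.065 m and y of filter_new_mid in the frame of lane_filter between -0.02 and 0.02 m and z of filter_new_mid in the frame of lane_filter between 0.046 and 0.058 m and x of oil_new_mid in the frame of lane_oil between -0.066 and -0.03 m and y of oil_new_mid in the frame of lane_oil between -0.02 and 0.02 m and z of oil_new_mid in the frame of lane_oil between 0.054 and 0.066 m); the robot touches nothing.
It fails at once if a glue bottle is pushed more than 25 mm from its place or tipped by more than 0.35 rad (distance of any of glue_a_mid, glue_b_mid from where it was at the start of the episode above 0.025 m or angle between any of glue_a_mid, glue_b_mid's own z axis and vertical above 0.35 rad).
It fails at once if an article is dropped into its lane (faster than 0.8 m/s within 40 mm of the lane floor: a fall of more than about 35 mm) ((z of spray_old_mid in the frame of lane_spray below 0.103 m and horizontal distance between spray_old_mid and lane_spray below 0.08 m and linear speed of spray_old above 0.8 m/s) or (z of spray_new_mid in the frame of lane_spray below 0.103 m and horizontal distance between spray_new_mid and lane_spray below 0.08 m and linear speed of spray_new above 0.8 m/s) or (z of filter_old_mid in the frame of lane_filter below 0.092 m and horizontal distance between filter_old_mid and lane_filter below 0.08 m and linear speed of filter_old above 0.8 m/s) or (z of filter_new_mid in the frame of lane_filter below 0.092 m and horizontal distance between filter_new_mid and lane_filter below 0.08 m and linear speed of filter_new above 0.8 m/s) or (z of oil_new_mid in the frame of lane_oil below 0.1 m and horizontal distance between oil_new_mid and lane_oil below 0.08 m and linear speed of oil_new above 0.8 m/s)).
It also fails if it takes over 128 s, if anything falls off the work surface, if the arm or the gripper's body presses on something with over 40 N, if the wrist force passes 120 N, or if a joint passes its speed limit or range.

### The arm

A 6-joint arm with a two-finger parallel gripper is mounted at the origin on the work surface. World frame = base frame: x ahead of the robot, y to its left, z up, the work surface at z = 0. Lengths are in m, angles in rad, forces in N, time in s.
With the tool pointing down it reaches from about 0.35 to 0.8 m from the base axis. Payload 7.3 kg.
Tool frame: the origin (TCP) lies midway between the tips of the shut fingers; the grasp point (between the pads) lies 19 mm behind it; z points along the fingers, y is the line along which they close (so a half turn about z gives the same grasp; the last joint's range is limited). The gripper opens to 85 mm and grips with 20 to 120 N. Pads are 22 mm wide; open, the fingers measure 114 mm over their backs; the gripper's body (76 mm by 85 mm) begins 54 mm behind the grasp point. The pads swing forward as they close: fully open they stand 13 mm farther back than shut.
Start: joints at [-1.426, 0.342, 1.524, -0, 1.275, -0.146], TCP at [0.151, -0.503, 0.231] pointing down, gripper open.
Joint ranges: [-2.53, 2.53], [-0.77, 2.02], [0.04, 2.7], [-1, 4.14], [0.28, 2.66], [-3.11, 3.11]. Speed limits (rad/s): [2.57, 2.57, 3.14, 3.14, 3.14, 3.14].

### API

Orientations are given as a unit quaternion [w, x, y, z].
In Python, from station import sense, camera, finish_job gives the robot as it stands. The module is installed in compiled form; this text tells all that it offers.
- The arm moves only by the tool send_rows, never from a script. Its argument "steps" is a list of rows, each an object of numbers: "hand": the opening, from 0 (shut) to 1 (fully open); "x", "y", "z": the shift along the tool's x, y, z scaled (see below); "roll": the turn about the tool's z scaled (see below). In form: [{"hand": .., "x": .., "y": .., "z": .., "roll": ..}, ...]. A call has 1 to 20 rows; each row is the pose to reach, as a shift and turn from the pose commanded when the call began, along the tool's axes at that moment; what a row does not reach only later rows make up. The controller multiplies each number of a shift by 25 cm and each number of a turn by 45 degrees. A row lasts 1/12 s, in which the tool goes at most 41.7 mm and 7.16 degrees, less where a joint would pass 70% of its speed; a pose out of reach is approached as far as the arm can. A call with a number of a shift or a turn outside -1 to 1 is refused whole. A call with a gripper value outside its range is refused whole. The fingers move at their own pace and stop on an object; "newtons" is the grip in N (left out, the last holds). Time passes only in rows, so rows that repeat a pose let the fingers close. It gives the time, the measured TCP pose, the force, the opening and the grip force at its end, in the units of the state.
- sense(): the state, without advancing time (a new reading comes with each control period).
- camera(name): name is "side" or "top" or "wrist"; returns a dict with "color" (384x512x3 uint8, red, green, blue), "z_map" (384x512 float32, m along the optical axis (not along the pixel's ray), 0 where there is no reading), "camera_matrix" (3x3 intrinsics, pixels), "distortion" ([k1, k2, p1, p2, k3] as OpenCV has them; the pictures are not rectified), "R" (3x3) and "t" (3): a world point X has camera coordinates R X + t. Camera axes: x right, y down, z forward; pixel columns grow to the right and rows downward; lengths in m; the calibration is good to about 2 mm. A picture is of the moment at which its call begins.
- finish_job(): hands the job in; it is judged then, once.
The state is a dict: "clock": time; "joint_pos": joint angles; "joint_vel": joint speeds; "effort": joint torques, N m; "eef_pos": TCP position; "ee_rot": TCP orientation; "ft_force": force on the tool from outside, world axes, zero at the start; "moment": the same for the moment, N m; "gripper_width": finger opening in m; "grasp_force": force on a finger pad.
Only numpy, scipy, OpenCV 4.12 (cv2) and the standard library are available. Lean on these libraries where they do the work, as an engineer would, in place of code of your own. Each camera call takes 0.05 s, during which the arm holds its last target. There are 200 camera calls.

## Working session

There is one attempt and no reset: what is moved stays moved. The work goes in short steps, Python scripts to look and compute and a tool call to move; the robot and the scene stay as the last step left them, time stands still between calls to the robot, and variables do not carry over. Pictures are saved under pics/ and viewed, at most 14 in all, crops included, and the job is handed in when it is done.

Besides the shell and the picture viewer there is one more tool, called after "Emit:" as a command line: name --argument value ..., lists and objects as JSON in quotes. send_rows: Moves the arm, as the interface text tells. Its arguments: {"type":"object","properties":{"steps":{"type":"array"},"newtons":{"type":"number"}},"required":["steps"]}

```bash
mkdir -p pics
cat > h.py <<'E'
import numpy as np, cv2
from station import sense, camera, finish_job
def cloud(c):
    z=c["z_map"];K=c["camera_matrix"];d=np.array(c["distortion"],float)
    v,u=np.mgrid[0:z.shape[0],0:z.shape[1]]
    p=cv2.undistortPoints(np.stack([u,v],-1).reshape(-1,1,2).astype(np.float64),K,d).reshape(*z.shape,2)
    X=np.dstack([p[...,0]*z,p[...,1]*z,z])
    return (X-np.array(c["t"]))@np.array(c["R"])   # R^T (X-t)
def save(c,n): cv2.imwrite("pics/"+n,c["color"][...,::-1])
E
python3 - <<'E'
from h import *
for n in("top","side"):
    c=camera(n);save(c,n+"0.png");P=cloud(c);np.save(n+".npy",P);np.save(n+"c.npy",c["color"])
    print(n,-np.array(c["R"]).T@c["t"],(c["z_map"]>0).mean())
s=sense();print(s["eef_pos"],s["ee_rot"],s["gripper_width"],s["ft_force"],s["clock"])
E
```

```text
top [ 0.40831985 -0.07213253  1.04666996] 0.9962056477864584
side [0.37135592 0.64377333 0.66045058] 0.9959360758463541
[ 0.15049429 -0.50259674  0.23069741] [-6.91060105e-04  9.89446585e-01  1.44896439e-01 -4.85101079e-06] 0.0853900980140154 [-0.82341374  0.06859782  0.34457172] 0.1
```

View pics/top0.png

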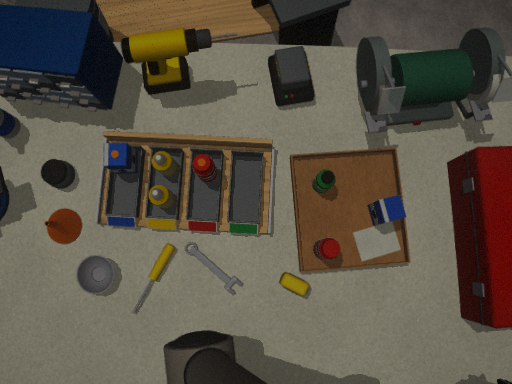

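View pics/side0.png

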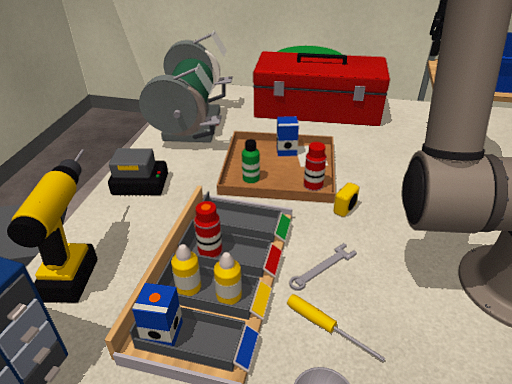

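Top view: up is +x and left is +y. The lanes from left to right are blue (122,222), yellow (162,224), red (202,226) and green (243,229). The old box is at (118,157), the old can at (204,166) and the glue bottles at (163,160) and (160,195). In the tray: oil (324,180), new box (387,210), new can (328,248).

Run:
```python
from h import *
P=np.load("top.npy");C=np.load("topc.npy");H=cv2.cvtColor(C,cv2.COLOR_RGB2HSV)
def reg(n,u,v,w,zlo,zhi):
    s=np.s_[v-w:v+w,u-w:u+w];Q=P[s].reshape(-1,3);m=(Q[:,2]>zlo)&(Q[:,2]<zhi);q=Q[m]
    (cx,cy),(a,b),r=cv2.minAreaRect((q[:,:2]*1000).astype(np.float32))
    print(n,m.sum(),"mean",q.mean(0).round(4),"mid",round(cx,1),round(cy,1),"size",round(a,1),round(b,1),"ang",round(r,1),"zmax",np.percentile(q[:,2],95).round(4))
reg("spray_old",204,166,17,.125,.16);reg("filter_old",119,157,20,.105,.14)
reg("glue_a",160,195,14,.09,.14);reg("glue_b",163,160,14,.09,.14)
reg("oil",324,181,17,.105,.14);reg("spray_new",328,248,18,.11,.14);reg("filter_new",387,210,24,.09,.12)
# card colours
hue={"filter":(105,130),"glue":(20,32),"spray":(0,6),"oil":(55,85)}
for k,u in zip(hue,(122,162,202,243)):
    s=np.s_[214:238,u-19:u+19];h=H[s];m=(h[...,0]>=hue[k][0])&(h[...,0]<=hue[k][1])&(h[...,1]>110);q=P[s][m];print(k,m.sum(),np.median(q,0).round(4),q.min(0).round(3),q.max(0).round(3))
# height map profile
for v in (185,205): print(v,[(u,*(P[v,u]*1000).astype(int)) for u in range(96,280,2)])
print([(v,*(P[v,247]*1000).astype(int)) for v in range(130,240,2)])
```

```text
spray_old 259 mean [0.6051 0.0547 0.136 ] mid 605.8 54.5 size 38.9 38.0 ang 0.6 zmax 0.1392
filter_old 555 mean [0.6252 0.2599 0.1142] mid 625.7 260.6 size 53.4 57.1 ang 3.2 zmax 0.1173
glue_a 313 mean [0.5348 0.1544 0.1051] mid 536.3 157.0 size 44.9 44.6 ang 1.8 zmax 0.1257
glue_b 305 mean [0.6149 0.1522 0.105 ] mid 617.0 155.6 size 45.6 43.7 ang 2.3 zmax 0.1257
oil 124 mean [ 0.585  -0.2303  0.1149] mid 585.7 -231.0 size 25.8 27.7 ang 44.3 zmax 0.1184
spray_new 268 mean [ 0.4228 -0.2368  0.1209] mid 422.6 -237.3 size 37.5 39.9 ang 1.3 zmax 0.1239
filter_new 559 mean [ 0.5165 -0.3804  0.099 ] mid 517.0 -381.6 size 55.0 54.2 ang 15.1 zmax 0.1019
filter 216 [0.4764 0.2614 0.0311] [ 0.408 -0.072  0.021] [0.486 0.293 1.047]
glue 254 [0.473  0.1616 0.0308] [0.461 0.129 0.021] [0.484 0.194 0.041]
spray 262 [0.4705 0.0609 0.0312] [0.459 0.029 0.019] [0.482 0.096 0.041]
oil 236 [ 0.4676 -0.0389  0.031 ] [ 0.408 -0.072  0.02 ] [ 0.478 -0.007  1.047]
185 [(96, np.int64(568), np.int64(342), np.int64(1)), (98, np.int64(569), np.int64(337), np.int64(0)), (100, np.int64(565), np.int64(321), np.in
[... 11305 characters left out ...]
nt64(508), np.int64(-47), np.int64(18)), (214, np.int64(503), np.int64(-47), np.int64(20)), (216, np.int64(498), np.int64(-47), np.int64(17)), (218, np.int64(493), np.int64(-47), np.int64(20)), (220, np.int64(488), np.int64(-47), np.int64(18)), (222, np.int64(482), np.int64(-48), np.int64(39)), (224, np.int64(477), np.int64(-48), np.int64(35)), (226, np.int64(473), np.int64(-48), np.int64(33)), (228, np.int64(468), np.int64(-48), np.int64(32)), (230, np.int64(463), np.int64(-48), np.int64(28)), (232, np.int64(459), np.int64(-48), np.int64(26)), (234, np.int64(455), np.int64(-48), np.int64(2)), (236, np.int64(450), np.int64(-48), np.int64(0)), (238, np.int64(445), np.int64(-48), np.int64(0))]
```

Run:
```python
from h import *
P=np.load("top.npy").reshape(-1,3);a=-0.0293
ux=np.array([np.cos(a),np.sin(a)]);uy=np.array([-ux[1],ux[0]])
L=np.c_[P[:,:2]@ux,P[:,:2]@uy,P[:,2]]
def rng(n,m,i): 
    q=L[m,i]; print(n,m.sum(),np.percentile(q,[3,50,97]).round(4))
for k,y in zip(("filter","glue","spray","oil"),(.2755,.1755,.0745,-.0255)):
    box=(abs(L[:,1]-y)<.05)
    w=box&(L[:,0]>.49)&(L[:,0]<.57)&(L[:,2]>.037)&(L[:,2]<.047)
    rng(k+" wallL",w&(L[:,1]>y+.028),1);rng(k+" wallR",w&(L[:,1]<y-.028),1)
    b=(abs(L[:,1]-y)<.03)&(L[:,0]>.61)&(L[:,0]<.67)
    rng(k+" backtop",b&(L[:,2]>.05)&(L[:,2]<.07),0)
    f=(abs(L[:,1]-y)<.03)&(L[:,2]<.022)&(L[:,2]>.014)&(L[:,0]>.46)&(L[:,0]<.52);rng(k+" floormin",f,0)
    f=(abs(L[:,1]-y)<.03)&(L[:,2]>.034)&(L[:,0]>.44)&(L[:,0]<.495)&(L[:,2]<.046);rng(k+" front",f,0)
for n,p in dict(spray_old=(.6058,.0545),filter_old=(.6257,.2606),oil=(.5857,-.231),spray_new=(.4226,-.2373),filter_new=(.517,-.3816),tcp=(.1505,-.5026),gla=(.5363,.157),glb=(.617,.1556)).items():
    print(n,(np.array(p)@ux).round(4),(np.array(p)@uy).round(4))
```

```text
filter wallL 71 [0.3098 0.3117 0.3141]
filter wallR 69 [0.2358 0.2375 0.2408]
filter backtop 52 [0.6115 0.6362 0.6527]
filter floormin 286 [0.4884 0.5034 0.5188]
filter front 135 [0.4698 0.4788 0.4849]
glue wallL 68 [0.2096 0.2111 0.2141]
glue wallR 65 [0.1365 0.1385 0.1411]
glue backtop 82 [0.6127 0.6515 0.6547]
glue floormin 243 [0.4889 0.5013 0.5169]
glue front 127 [0.4713 0.48   0.4858]
spray wallL 65 [0.1106 0.1126 0.1149]
spray wallR 58 [0.0363 0.0383 0.0401]
spray backtop 73 [0.6503 0.6514 0.6543]
spray floormin 309 [0.4885 0.5039 0.5191]
spray front 145 [0.4709 0.4793 0.4861]
oil wallL 57 [0.0105 0.0123 0.0143]
oil wallR 50 [-0.0634 -0.0615 -0.0598]
oil backtop 71 [0.65   0.6514 0.6544]
oil floormin 312 [0.4887 0.5036 0.5188]
oil front 131 [0.4708 0.4798 0.4862]
spray_old 0.6039 0.0722
filter_old 0.6178 0.2788
oil 0.5922 -0.2137
spray_new 0.4294 -0.2248
filter_new 0.528 -0.3663
tcp 0.1652 -0.498
gla 0.5315 0.1726
glb 0.6122 0.1736
```

Emit:
send_rows --steps '[{"hand": 1, "x": 0.1, "y": -0.07, "z": 0, "roll": 0.1}, {"hand": 1, "x": 0.22, "y": -0.15, "z": 0, "roll": 0.2}, {"hand": 1, "x": 0.34, "y": -0.24, "z": 0, "roll": 0.3}, {"hand": 1, "x": 0.46, "y": -0.32, "z": 0, "roll": 0.408}, {"hand": 1, "x": 0.58, "y": -0.4, "z": 0, "roll": 0.408}, {"hand": 1, "x": 0.7, "y": -0.485, "z": 0, "roll": 0.408}, {"hand": 1, "x": 0.822, "y": -0.57, "z": 0, "roll": 0.408}, {"hand": 1, "x": 0.822, "y": -0.57, "z": 0, "roll": 0.408}, {"hand": 1, "x": 0.822, "y": -0.57, "z": 0, "roll": 0.408}]'

```text
clock: 0.85
eef_pos: [0.3074, -0.306, 0.2313]
ee_rot: [-0.0, 1.0, -0.013, -0.0]
ft_force: [-0.8, -1.1, 0.4]
gripper_width: 0.0857
grasp_force: 0.0
```

```bash
cat >> h.py <<'E'
ux=np.array([np.cos(-.0293),np.sin(-.0293)]);uy=np.array([-ux[1],ux[0]])
LX,SPR,OIL,FIL=.568,.0755,-.0246,.2746
def st():
    from scipy.spatial.transform import Rotation as R
    s=sense();p=s["eef_pos"];q=s["ee_rot"];M=R.from_quat([*q[1:],q[0]]).as_matrix()
    print("t",round(s["clock"],2),"L",np.round([p[:2]@ux,p[:2]@uy,p[2]],4),"phi-lane deg",np.round(np.degrees(np.arctan2(M[1,0],M[0,0])+.0293),2),"tilt",np.round(M[2,2],4),"w",round(s["gripper_width"],4),"gf",np.round(s["grasp_force"],1),"ft",np.round(s["ft_force"],1),"j",np.round(s["joint_pos"],2))
E
python3 -c "from h import *;st()"
```

```text
t 0.85 L [ 0.3163 -0.2969  0.2313] phi-lane deg 0.21 tilt -1.0 w 0.0857 gf 0.0 ft [-0.8 -1.1  0.4] j [-0.96  0.17  1.75 -0.    1.21  0.64]
```

Emit:
send_rows --steps '[{"hand": 1, "x": 0.08, "y": -0.098}, {"hand": 1, "x": 0.16, "y": -0.196}, {"hand": 1, "x": 0.24, "y": -0.294}, {"hand": 1, "x": 0.32, "y": -0.392}, {"hand": 1, "x": 0.4, "y": -0.49}, {"hand": 1, "x": 0.48, "y": -0.588}, {"hand": 1, "x": 0.56, "y": -0.686}, {"hand": 1, "x": 0.64, "y": -0.784}, {"hand": 1, "x": 0.72, "y": -0.882}, {"hand": 1, "x": 0.8, "y": -0.98}, {"hand": 1, "x": 0.8, "y": -0.98}, {"hand": 1, "x": 0.8, "y": -0.98}]'

```text
$.steps[0]: bad value
```

```bash
python3 -c "from h import *;st()"
```

```text
t 0.85 L [ 0.3163 -0.2969  0.2313] phi-lane deg 0.21 tilt -1.0 w 0.0857 gf 0.0 ft [-0.8 -1.1  0.4] j [-0.96  0.17  1.75 -0.    1.21  0.64]
```

All fields are needed in every row.

Emit:
send_rows --steps '[{"hand": 1, "x": 0.08, "y": -0.098, "z": 0, "roll": 0}, {"hand": 1, "x": 0.18, "y": -0.22, "z": 0, "roll": 0}, {"hand": 1, "x": 0.28, "y": -0.34, "z": 0, "roll": 0}, {"hand": 1, "x": 0.38, "y": -0.46, "z": 0, "roll": 0}, {"hand": 1, "x": 0.48, "y": -0.58, "z": 0, "roll": 0}, {"hand": 1, "x": 0.58, "y": -0.7, "z": 0, "roll": 0}, {"hand": 1, "x": 0.68, "y": -0.83, "z": 0, "roll": 0}, {"hand": 1, "x": 0.75, "y": -0.92, "z": 0, "roll": 0}, {"hand": 1, "x": 0.8, "y": -0.98, "z": 0, "roll": 0}, {"hand": 1, "x": 0.8, "y": -0.98, "z": 0, "roll": 0}, {"hand": 1, "x": 0.8, "y": -0.98, "z": 0, "roll": 0}]'

```text
clock: 1.77
eef_pos: [0.5139, -0.0691, 0.2306]
ee_rot: [0.0, 1.0, -0.014, -0.001]
ft_force: [-0.5, 0.1, -0.5]
gripper_width: 0.0855
grasp_force: 0.0
```

```bash
python3 -c "from h import *;st()"
```

```text
t 1.77 L [ 0.5157 -0.054   0.2306] phi-lane deg 0.02 tilt -1.0 w 0.0855 gf 0.0 ft [-0.5  0.1 -0.5] j [-0.28  0.33  1.54 -0.    1.27  1.32]
```

Emit:
send_rows --steps '[{"hand": 1, "x": 0.09, "y": -0.125, "z": 0, "roll": 0}, {"hand": 1, "x": 0.18, "y": -0.25, "z": 0, "roll": 0}, {"hand": 1, "x": 0.27, "y": -0.38, "z": 0, "roll": 0}, {"hand": 1, "x": 0.356, "y": -0.5, "z": 0, "roll": 0}, {"hand": 1, "x": 0.356, "y": -0.5, "z": 0, "roll": 0}, {"hand": 1, "x": 0.356, "y": -0.5, "z": 0.1, "roll": 0}, {"hand": 1, "x": 0.356, "y": -0.5, "z": 0.2, "roll": 0}, {"hand": 1, "x": 0.356, "y": -0.5, "z": 0.3, "roll": 0}, {"hand": 1, "x": 0.356, "y": -0.5, "z": 0.4, "roll": 0}, {"hand": 1, "x": 0.356, "y": -0.5, "z": 0.5, "roll": 0}, {"hand": 1, "x": 0.356, "y": -0.5, "z": 0.58, "roll": 0}, {"hand": 1, "x": 0.356, "y": -0.5, "z": 0.632, "roll": 0}, {"hand": 1, "x": 0.356, "y": -0.5, "z": 0.632, "roll": 0}, {"hand": 1, "x": 0.356, "y": -0.5, "z": 0.632, "roll": 0}]'

```text
clock: 2.93
eef_pos: [0.6059, 0.0518, 0.0729]
ee_rot: [0.0, 1.0, -0.016, -0.001]
ft_force: [-0.3, -0.3, 0.3]
gripper_width: 0.0854
grasp_force: 0.0
```

Run:
```python
from h import *
st();c=camera("side");save(c,"s1.png")
```

```text
t 2.93 L [0.6041 0.0696 0.0729] phi-lane deg -0.13 tilt -1.0 w 0.0854 gf 0.0 ft [-0.3 -0.3  0.3] j [-0.04  0.65  1.48 -0.    1.02  1.56]
```

View pics/s1.png

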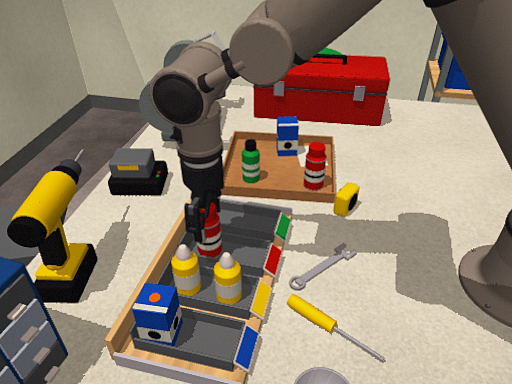

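The gripper straddles the old can at (210,230). Next: close, lift slightly, carry it to the front.

Emit:
send_rows --newtons 40 --steps '[{"hand": 0, "x": 0, "y": 0, "z": 0, "roll": 0}, {"hand": 0, "x": 0, "y": 0, "z": 0, "roll": 0}, {"hand": 0, "x": 0, "y": 0, "z": 0, "roll": 0}, {"hand": 0, "x": 0, "y": 0, "z": 0, "roll": 0}, {"hand": 0, "x": 0, "y": 0, "z": 0, "roll": 0}, {"hand": 0, "x": 0, "y": 0, "z": 0, "roll": 0}, {"hand": 0, "x": 0, "y": 0, "z": 0, "roll": 0}, {"hand": 0, "x": 0, "y": 0, "z": 0, "roll": 0}, {"hand": 0, "x": 0, "y": 0, "z": -0.02, "roll": 0}, {"hand": 0, "x": 0, "y": 0, "z": -0.05, "roll": 0}, {"hand": 0, "x": 0, "y": 0, "z": -0.05, "roll": 0}]'

```text
clock: 3.9
eef_pos: [0.6071, 0.0538, 0.0872]
ee_rot: [0.0, 1.0, -0.015, 0.001]
ft_force: [0.8, -0.2, -1.4]
gripper_width: 0.049
grasp_force: 41.7
```

```bash
python3 -c "from h import *;st()"
```

```text
t 3.9 L [0.6052 0.0715 0.0872] phi-lane deg -0.01 tilt -1.0 w 0.049 gf 41.7 ft [ 0.8 -0.2 -1.4] j [-0.04  0.63  1.46 -0.    1.04  1.56]
```

Emit:
send_rows --steps '[{"hand": 0, "x": -0.06, "y": -0.016, "z": 0, "roll": 0}, {"hand": 0, "x": -0.13, "y": -0.016, "z": 0, "roll": 0}, {"hand": 0, "x": -0.2, "y": -0.016, "z": 0, "roll": 0}, {"hand": 0, "x": -0.27, "y": -0.016, "z": 0, "roll": 0}, {"hand": 0, "x": -0.32, "y": -0.016, "z": 0, "roll": 0}, {"hand": 0, "x": -0.356, "y": -0.016, "z": 0, "roll": 0}, {"hand": 0, "x": -0.356, "y": -0.016, "z": 0, "roll": 0}, {"hand": 0, "x": -0.356, "y": -0.016, "z": 0.02, "roll": 0}, {"hand": 0, "x": -0.356, "y": -0.016, "z": 0.04, "roll": 0}, {"hand": 0, "x": -0.356, "y": -0.016, "z": 0.05, "roll": 0}, {"hand": 0, "x": -0.356, "y": -0.016, "z": 0.05, "roll": 0}, {"hand": 0, "x": -0.356, "y": -0.016, "z": 0.05, "roll": 0}]'

```text
clock: 4.9
eef_pos: [0.5188, 0.0607, 0.0742]
ee_rot: [-0.0, 1.0, -0.015, 0.001]
ft_force: [-2.3, 1.8, 11.6]
gripper_width: 0.0483
grasp_force: 41.8
```

```bash
python3 -c "from h import *;st()"
```

```text
t 4.9 L [0.5168 0.0759 0.0742] phi-lane deg -0.03 tilt -1.0 w 0.0483 gf 41.8 ft [-2.3  1.8 11.6] j [-0.03  0.52  1.73  0.    0.89  1.57]
```

Emit:
send_rows --steps '[{"hand": 1, "x": 0, "y": 0, "z": 0, "roll": 0}, {"hand": 1, "x": 0, "y": 0, "z": 0, "roll": 0}, {"hand": 1, "x": 0, "y": 0, "z": 0, "roll": 0}, {"hand": 1, "x": 0, "y": 0, "z": 0, "roll": 0}, {"hand": 1, "x": 0, "y": 0, "z": -0.05, "roll": 0}, {"hand": 1, "x": 0, "y": 0, "z": -0.15, "roll": 0}, {"hand": 1, "x": 0, "y": 0, "z": -0.27, "roll": 0}, {"hand": 1, "x": 0, "y": 0, "z": -0.39, "roll": 0}, {"hand": 1, "x": 0, "y": 0, "z": -0.51, "roll": 0}, {"hand": 1, "x": 0, "y": 0, "z": -0.6, "roll": 0}, {"hand": 1, "x": 0.06, "y": -0.12, "z": -0.6, "roll": 0}, {"hand": 1, "x": 0.12, "y": -0.24, "z": -0.6, "roll": 0}, {"hand": 1, "x": 0.19, "y": -0.37, "z": -0.6, "roll": 0}, {"hand": 1, "x": 0.25, "y": -0.5, "z": -0.6, "roll": 0}, {"hand": 1, "x": 0.32, "y": -0.63, "z": -0.6, "roll": 0}, {"hand": 1, "x": 0.38, "y": -0.74, "z": -0.6, "roll": 0}, {"hand": 1, "x": 0.412, "y": -0.81, "z": -0.6, "roll": 0}, {"hand": 1, "x": 0.412, "y": -0.81, "z": -0.6, "roll": 0}, {"hand": 1, "x": 0.412, "y": -0.81, "z": -0.6, "roll": 0}]'

```text
clock: 6.48
eef_pos: [0.6263, 0.2604, 0.2219]
ee_rot: [0.0, 1.0, -0.014, -0.001]
ft_force: [0.8, -0.5, -0.1]
gripper_width: 0.0857
grasp_force: 0.0
```

Run:
```python
from h import *
st();c=camera("top");P=cloud(c)
# cap of old spray, and old filter box
def top(x,y,r,zl,zh):
    q=P.reshape(-1,3);d=np.c_[q[:,:2]@ux,q[:,:2]@uy,q[:,2]];d=d[(abs(d[:,0]-x)<r)&(abs(d[:,1]-y)<r)&(d[:,2]>zl)&(d[:,2]<zh)]
    if len(d): print(len(d),d.mean(0).round(4),d.min(0).round(3),d.max(0).round(3))
top(.516,.0755,.04,.125,.145)
```

```text
t 6.48 L [0.6184 0.2786 0.2219] phi-lane deg 0.07 tilt -1.0 w 0.0857 gf 0.0 ft [ 0.8 -0.5 -0.1] j [ 0.28  0.64  1.05 -0.    1.45  1.88]
261 [0.5153 0.0764 0.1363] [0.496 0.057 0.126] [0.534 0.096 0.142]
```

Emit:
send_rows --steps '[{"hand": 1, "x": 0, "y": 0, "z": 0.1, "roll": 0}, {"hand": 1, "x": 0, "y": 0, "z": 0.2, "roll": 0}, {"hand": 1, "x": 0, "y": 0, "z": 0.3, "roll": 0}, {"hand": 1, "x": 0, "y": 0, "z": 0.4, "roll": 0}, {"hand": 1, "x": 0, "y": 0, "z": 0.5, "roll": 0}, {"hand": 1, "x": 0, "y": 0, "z": 0.58, "roll": 0}, {"hand": 1, "x": 0, "y": 0, "z": 0.625, "roll": 0}, {"hand": 1, "x": 0, "y": 0, "z": 0.625, "roll": 0}, {"hand": 0, "x": 0, "y": 0, "z": 0.625, "roll": 0}, {"hand": 0, "x": 0, "y": 0, "z": 0.625, "roll": 0}, {"hand": 0, "x": 0, "y": 0, "z": 0.625, "roll": 0}, {"hand": 0, "x": 0, "y": 0, "z": 0.625, "roll": 0}, {"hand": 0, "x": 0, "y": 0, "z": 0.625, "roll": 0}, {"hand": 0, "x": 0, "y": 0, "z": 0.625, "roll": 0}, {"hand": 0, "x": 0, "y": 0, "z": 0.625, "roll": 0}, {"hand": 0, "x": 0, "y": 0, "z": 0.6, "roll": 0}, {"hand": 0, "x": 0, "y": 0, "z": 0.575, "roll": 0}, {"hand": 0, "x": 0, "y": 0, "z": 0.575, "roll": 0}]'

```text
clock: 8.03
eef_pos: [0.6272, 0.26, 0.0812]
ee_rot: [-0.0, 1.0, -0.015, 0.001]
ft_force: [0.4, 0.3, -0.6]
gripper_width: 0.0548
grasp_force: 41.4
```

```bash
python3 -c "from h import *;st()"
```

```text
t 8.03 L [0.6193 0.2783 0.0812] phi-lane deg -0.02 tilt -1.0 w 0.0548 gf 41.4 ft [ 0.4  0.3 -0.6] j [0.28 0.75 1.24 0.   1.15 1.88]
```

Emit:
send_rows --steps '[{"hand": 0, "x": -0.06, "y": 0.016, "z": 0, "roll": 0}, {"hand": 0, "x": -0.13, "y": 0.016, "z": 0, "roll": 0}, {"hand": 0, "x": -0.2, "y": 0.016, "z": 0, "roll": 0}, {"hand": 0, "x": -0.28, "y": 0.016, "z": 0, "roll": 0}, {"hand": 0, "x": -0.35, "y": 0.016, "z": 0, "roll": 0}, {"hand": 0, "x": -0.4, "y": 0.016, "z": 0, "roll": 0}, {"hand": 0, "x": -0.4, "y": 0.016, "z": 0, "roll": 0}, {"hand": 0, "x": -0.4, "y": 0.016, "z": 0.02, "roll": 0}, {"hand": 0, "x": -0.4, "y": 0.016, "z": 0.04, "roll": 0}, {"hand": 0, "x": -0.4, "y": 0.016, "z": 0.05, "roll": 0}, {"hand": 0, "x": -0.4, "y": 0.016, "z": 0.05, "roll": 0}, {"hand": 0, "x": -0.4, "y": 0.016, "z": 0.05, "roll": 0}]'

```text
clock: 9.03
eef_pos: [0.5286, 0.2591, 0.0689]
ee_rot: [-0.001, 1.0, -0.015, 0.002]
ft_force: [-2.4, -0.3, 13.5]
gripper_width: 0.0543
grasp_force: 39.7
```

```bash
python3 -c "from h import *;st()"
```

```text
t 9.03 L [0.5208 0.2745 0.0689] phi-lane deg -0.02 tilt -1.0 w 0.0543 gf 39.7 ft [-2.4 -0.3 13.5] j [ 0.33  0.62  1.55 -0.    0.97  1.93]
```

Emit:
send_rows --steps '[{"hand": 1, "x": 0, "y": 0, "z": 0, "roll": 0}, {"hand": 1, "x": 0, "y": 0, "z": 0, "roll": 0}, {"hand": 1, "x": 0, "y": 0, "z": 0, "roll": 0}, {"hand": 1, "x": 0, "y": 0, "z": 0, "roll": 0}, {"hand": 1, "x": 0, "y": 0, "z": -0.05, "roll": 0}, {"hand": 1, "x": 0, "y": 0, "z": -0.15, "roll": 0}, {"hand": 1, "x": 0, "y": 0, "z": -0.27, "roll": 0}, {"hand": 1, "x": 0, "y": 0, "z": -0.39, "roll": 0}, {"hand": 1, "x": 0, "y": 0, "z": -0.51, "roll": 0}, {"hand": 1, "x": 0, "y": 0, "z": -0.62, "roll": 0}, {"hand": 1, "x": 0.03, "y": 0.12, "z": -0.62, "roll": 0}, {"hand": 1, "x": 0.06, "y": 0.25, "z": -0.62, "roll": 0}, {"hand": 1, "x": 0.1, "y": 0.38, "z": -0.62, "roll": 0}, {"hand": 1, "x": 0.14, "y": 0.51, "z": -0.62, "roll": 0}, {"hand": 1, "x": 0.18, "y": 0.64, "z": -0.62, "roll": 0}, {"hand": 1, "x": 0.22, "y": 0.77, "z": -0.62, "roll": 0}, {"hand": 1, "x": 0.26, "y": 0.9, "z": -0.62, "roll": 0}, {"hand": 1, "x": 0.296, "y": 0.98, "z": -0.62, "roll": 0}, {"hand": 1, "x": 0.296, "y": 0.98, "z": -0.62, "roll": 0}]'

```text
clock: 10.62
eef_pos: [0.5943, 0.0071, 0.2213]
ee_rot: [0.001, 1.0, -0.017, 0.0]
ft_force: [-0.8, -0.0, 0.2]
gripper_width: 0.0857
grasp_force: 0.0
```

```bash
python3 -c "from h import *;st()"
```

```text
t 10.62 L [0.5939 0.0245 0.2213] phi-lane deg -0.29 tilt -1.0 w 0.0857 gf 0.0 ft [-0.8 -0.   0.2] j [-0.12  0.48  1.34 -0.    1.32  1.49]
```

Emit:
send_rows --steps '[{"hand": 1, "x": 0, "y": 0.12, "z": 0, "roll": 0}, {"hand": 1, "x": 0, "y": 0.25, "z": 0, "roll": 0}, {"hand": 1, "x": 0, "y": 0.38, "z": 0, "roll": 0}, {"hand": 1, "x": 0, "y": 0.51, "z": 0, "roll": 0}, {"hand": 1, "x": 0, "y": 0.64, "z": 0, "roll": 0}, {"hand": 1, "x": 0, "y": 0.77, "z": 0, "roll": 0}, {"hand": 1, "x": 0, "y": 0.9, "z": 0, "roll": 0}, {"hand": 1, "x": 0, "y": 0.973, "z": 0, "roll": 0}, {"hand": 1, "x": 0, "y": 0.973, "z": 0, "roll": 0}, {"hand": 1, "x": 0, "y": 0.973, "z": 0.12, "roll": 0}, {"hand": 1, "x": 0, "y": 0.973, "z": 0.24, "roll": 0}, {"hand": 1, "x": 0, "y": 0.973, "z": 0.36, "roll": 0}, {"hand": 1, "x": 0, "y": 0.973, "z": 0.48, "roll": 0}, {"hand": 1, "x": 0, "y": 0.973, "z": 0.6, "roll": 0}, {"hand": 1, "x": 0, "y": 0.973, "z": 0.674, "roll": 0}, {"hand": 1, "x": 0, "y": 0.973, "z": 0.674, "roll": 0}, {"hand": 1, "x": 0, "y": 0.973, "z": 0.674, "roll": 0}]'

```text
clock: 12.03
eef_pos: [0.5857, -0.2302, 0.0528]
ee_rot: [-0.001, 1.0, -0.014, -0.001]
ft_force: [-0.2, 0.0, 0.7]
gripper_width: 0.0855
grasp_force: 0.0
```

```bash
python3 -c "from h import *;st()"
```

```text
t 12.03 L [ 0.5922 -0.2129  0.0528] phi-lane deg 0.03 tilt -1.0 w 0.0855 gf 0.0 ft [-0.2  0.   0.7] j [-0.5   0.71  1.43  0.    1.01  1.1 ]
```

Emit:
send_rows --steps '[{"hand": 0, "x": 0, "y": 0, "z": 0, "roll": 0}, {"hand": 0, "x": 0, "y": 0, "z": 0, "roll": 0}, {"hand": 0, "x": 0, "y": 0, "z": 0, "roll": 0}, {"hand": 0, "x": 0, "y": 0, "z": 0, "roll": 0}, {"hand": 0, "x": 0, "y": 0, "z": 0, "roll": 0}, {"hand": 0, "x": 0, "y": 0, "z": 0, "roll": 0}, {"hand": 0, "x": 0, "y": 0, "z": 0, "roll": 0}, {"hand": 0, "x": 0, "y": 0, "z": 0, "roll": 0}, {"hand": 0, "x": 0, "y": 0, "z": -0.05, "roll": 0}, {"hand": 0, "x": 0, "y": 0, "z": -0.15, "roll": 0}, {"hand": 0, "x": 0, "y": 0, "z": -0.25, "roll": 0}, {"hand": 0, "x": 0, "y": 0, "z": -0.35, "roll": 0}, {"hand": 0, "x": 0, "y": 0, "z": -0.45, "roll": 0}, {"hand": 0, "x": 0, "y": 0, "z": -0.45, "roll": 0}]'

```text
clock: 13.2
eef_pos: [0.5883, -0.2328, 0.1724]
ee_rot: [0.002, 1.0, -0.015, 0.005]
ft_force: [2.0, -0.6, -0.4]
gripper_width: 0.044
grasp_force: 41.1
```

```bash
python3 -c "from h import *;st()"
```

```text
t 13.2 L [ 0.5949 -0.2155  0.1724] phi-lane deg -0.02 tilt -0.9999 w 0.044 gf 41.1 ft [ 2.  -0.6 -0.4] j [-0.5   0.58  1.3  -0.    1.25  1.1 ]
```

Emit:
send_rows --steps '[{"hand": 0, "x": -0.03, "y": -0.07, "z": 0, "roll": 0}, {"hand": 0, "x": -0.07, "y": -0.17, "z": 0, "roll": 0}, {"hand": 0, "x": -0.11, "y": -0.27, "z": 0, "roll": 0}, {"hand": 0, "x": -0.15, "y": -0.37, "z": 0, "roll": 0}, {"hand": 0, "x": -0.19, "y": -0.47, "z": 0, "roll": 0}, {"hand": 0, "x": -0.23, "y": -0.57, "z": 0, "roll": 0}, {"hand": 0, "x": -0.27, "y": -0.67, "z": 0, "roll": 0}, {"hand": 0, "x": -0.308, "y": -0.754, "z": 0, "roll": 0}, {"hand": 0, "x": -0.308, "y": -0.754, "z": 0, "roll": 0}, {"hand": 0, "x": -0.308, "y": -0.754, "z": 0.06, "roll": 0}, {"hand": 0, "x": -0.308, "y": -0.754, "z": 0.12, "roll": 0}, {"hand": 0, "x": -0.308, "y": -0.754, "z": 0.19, "roll": 0}, {"hand": 0, "x": -0.308, "y": -0.754, "z": 0.26, "roll": 0}, {"hand": 0, "x": -0.308, "y": -0.754, "z": 0.32, "roll": 0}, {"hand": 0, "x": -0.308, "y": -0.754, "z": 0.36, "roll": 0}, {"hand": 0, "x": -0.308, "y": -0.754, "z": 0.38, "roll": 0}, {"hand": 0, "x": -0.308, "y": -0.754, "z": 0.39, "roll": 0}, {"hand": 0, "x": -0.308, "y": -0.754, "z": 0.39, "roll": 0}, {"hand": 0, "x": -0.308, "y": -0.754, "z": 0.39, "roll": 0}]'

```text
clock: 14.78
eef_pos: [0.5146, -0.0408, 0.0703]
ee_rot: [0.0, 1.0, -0.015, 0.0]
ft_force: [-5.6, 2.9, 12.9]
gripper_width: 0.0441
grasp_force: 42.2
```

```bash
python3 -c "from h import *;st()"
```

```text
t 14.78 L [ 0.5155 -0.0257  0.0703] phi-lane deg -0.02 tilt -1.0 w 0.0441 gf 42.2 ft [-5.6  2.9 12.9] j [-0.23  0.52  1.75  0.    0.87  1.37]
```

Emit:
send_rows --steps '[{"hand": 1, "x": 0, "y": 0, "z": 0, "roll": 0}, {"hand": 1, "x": 0, "y": 0, "z": 0, "roll": 0}, {"hand": 1, "x": 0, "y": 0, "z": 0, "roll": 0}, {"hand": 1, "x": 0, "y": 0, "z": 0, "roll": 0}, {"hand": 1, "x": 0, "y": 0, "z": -0.05, "roll": 0}, {"hand": 1, "x": 0, "y": 0, "z": -0.15, "roll": 0}, {"hand": 1, "x": 0, "y": 0, "z": -0.27, "roll": 0}, {"hand": 1, "x": 0, "y": 0, "z": -0.39, "roll": 0}, {"hand": 1, "x": 0, "y": 0, "z": -0.51, "roll": 0}, {"hand": 1, "x": 0, "y": 0, "z": -0.6, "roll": 0}, {"hand": 1, "x": -0.05, "y": 0.12, "z": -0.6, "roll": 0}, {"hand": 1, "x": -0.1, "y": 0.24, "z": -0.6, "roll": 0}, {"hand": 1, "x": -0.15, "y": 0.36, "z": -0.6, "roll": 0}, {"hand": 1, "x": -0.2, "y": 0.48, "z": -0.6, "roll": 0}, {"hand": 1, "x": -0.25, "y": 0.6, "z": -0.6, "roll": 0}, {"hand": 1, "x": -0.3, "y": 0.71, "z": -0.6, "roll": 0}, {"hand": 1, "x": -0.342, "y": 0.8, "z": -0.6, "roll": 0}, {"hand": 1, "x": -0.342, "y": 0.8, "z": -0.6, "roll": 0}, {"hand": 1, "x": -0.342, "y": 0.8, "z": -0.6, "roll": 0}]'

```text
clock: 16.37
eef_pos: [0.4227, -0.2391, 0.2184]
ee_rot: [-0.0, 1.0, -0.016, -0.0]
ft_force: [0.3, 0.9, -0.4]
gripper_width: 0.0857
grasp_force: 0.0
```

Run:
```python
from h import *
st();c=camera("top");save(c,"t2.png")
```

```text
t 16.37 L [ 0.4295 -0.2266  0.2184] phi-lane deg -0.18 tilt -1.0 w 0.0857 gf 0.0 ft [ 0.3  0.9 -0.4] j [-0.67  0.28  1.65  0.    1.21  0.93]
```

View pics/t2.png

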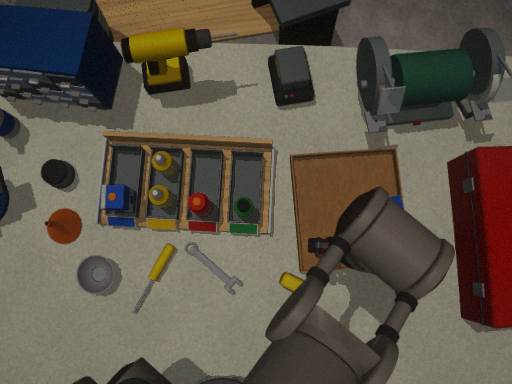

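The old box (116,200), old can (200,204) and oil bottle (244,207) stand at their front stops, and the glue bottles are unmoved. Next, the new can.

Emit:
send_rows --steps '[{"hand": 1, "x": 0, "y": 0, "z": 0.12, "roll": 0}, {"hand": 1, "x": 0, "y": 0, "z": 0.24, "roll": 0}, {"hand": 1, "x": 0, "y": 0, "z": 0.36, "roll": 0}, {"hand": 1, "x": 0, "y": 0, "z": 0.48, "roll": 0}, {"hand": 1, "x": 0, "y": 0, "z": 0.58, "roll": 0}, {"hand": 1, "x": 0, "y": 0, "z": 0.64, "roll": 0}, {"hand": 1, "x": 0, "y": 0, "z": 0.64, "roll": 0}, {"hand": 0, "x": 0, "y": 0, "z": 0.64, "roll": 0}, {"hand": 0, "x": 0, "y": 0, "z": 0.64, "roll": 0}, {"hand": 0, "x": 0, "y": 0, "z": 0.64, "roll": 0}, {"hand": 0, "x": 0, "y": 0, "z": 0.64, "roll": 0}, {"hand": 0, "x": 0, "y": 0, "z": 0.64, "roll": 0}, {"hand": 0, "x": 0, "y": 0, "z": 0.64, "roll": 0}, {"hand": 0, "x": 0, "y": 0, "z": 0.64, "roll": 0}, {"hand": 0, "x": 0, "y": 0, "z": 0.58, "roll": 0}, {"hand": 0, "x": 0, "y": 0, "z": 0.46, "roll": 0}, {"hand": 0, "x": 0, "y": 0, "z": 0.34, "roll": 0}, {"hand": 0, "x": 0, "y": 0, "z": 0.2, "roll": 0}, {"hand": 0, "x": 0, "y": 0, "z": 0.08, "roll": 0}, {"hand": 0, "x": 0, "y": 0, "z": 0, "roll": 0}]'

```text
clock: 18.08
eef_pos: [0.4238, -0.2387, 0.2225]
ee_rot: [0.002, 1.0, -0.015, 0.002]
ft_force: [-0.3, -0.1, -1.0]
gripper_width: 0.0486
grasp_force: 42.3
```

```bash
python3 -c "from h import *;st()"
```

```text
t 18.08 L [ 0.4306 -0.2262  0.2225] phi-lane deg -0.02 tilt -1.0 w 0.0486 gf 42.3 ft [-0.3 -0.1 -1. ] j [-0.67  0.28  1.64 -0.    1.22  0.93]
```

Emit:
send_rows --steps '[{"hand": 0, "x": 0.05, "y": -0.08, "z": 0, "roll": 0}, {"hand": 0, "x": 0.12, "y": -0.18, "z": 0, "roll": 0}, {"hand": 0, "x": 0.19, "y": -0.29, "z": 0, "roll": 0}, {"hand": 0, "x": 0.26, "y": -0.4, "z": 0, "roll": 0}, {"hand": 0, "x": 0.33, "y": -0.51, "z": 0, "roll": 0}, {"hand": 0, "x": 0.4, "y": -0.62, "z": 0, "roll": 0}, {"hand": 0, "x": 0.47, "y": -0.73, "z": 0, "roll": 0}, {"hand": 0, "x": 0.54, "y": -0.84, "z": 0, "roll": 0}, {"hand": 0, "x": 0.6, "y": -0.93, "z": 0, "roll": 0}, {"hand": 0, "x": 0.62, "y": -0.96, "z": 0, "roll": 0}, {"hand": 0, "x": 0.62, "y": -0.96, "z": 0, "roll": 0}, {"hand": 0, "x": 0.62, "y": -0.96, "z": 0, "roll": 0}]'

```text
clock: 19.08
eef_pos: [0.5848, -0.0031, 0.2185]
ee_rot: [0.0, 1.0, -0.014, -0.0]
ft_force: [-1.7, 0.1, -2.3]
gripper_width: 0.0487
grasp_force: 42.2
```

```bash
python3 -c "from h import *;st()"
```

```text
t 19.08 L [0.5846 0.014  0.2185] phi-lane deg 0.03 tilt -1.0 w 0.0487 gf 42.2 ft [-1.7  0.1 -2.3] j [-0.14  0.46  1.37 -0.    1.31  1.46]
```

Emit:
send_rows --steps '[{"hand": 0, "x": 0, "y": -0.08, "z": 0, "roll": 0}, {"hand": 0, "x": 0, "y": -0.17, "z": 0, "roll": 0}, {"hand": 0, "x": 0, "y": -0.246, "z": 0, "roll": 0}, {"hand": 0, "x": 0, "y": -0.246, "z": 0, "roll": 0}, {"hand": 0, "x": 0, "y": -0.246, "z": 0.08, "roll": 0}, {"hand": 0, "x": 0, "y": -0.246, "z": 0.18, "roll": 0}, {"hand": 0, "x": 0, "y": -0.246, "z": 0.28, "roll": 0}, {"hand": 0, "x": 0, "y": -0.246, "z": 0.37, "roll": 0}, {"hand": 0, "x": 0, "y": -0.246, "z": 0.44, "roll": 0}, {"hand": 0, "x": 0, "y": -0.246, "z": 0.5, "roll": 0}, {"hand": 0, "x": 0, "y": -0.246, "z": 0.54, "roll": 0}, {"hand": 0, "x": 0, "y": -0.246, "z": 0.565, "roll": 0}, {"hand": 0, "x": 0, "y": -0.246, "z": 0.58, "roll": 0}, {"hand": 0, "x": 0, "y": -0.246, "z": 0.58, "roll": 0}, {"hand": 0, "x": 0, "y": -0.246, "z": 0.58, "roll": 0}]'

```text
clock: 20.33
eef_pos: [0.5878, 0.0577, 0.075]
ee_rot: [0.0, 1.0, -0.015, 0.001]
ft_force: [-0.8, -0.3, 3.1]
gripper_width: 0.0487
grasp_force: 41.9
```

```bash
python3 -c "from h import *;st()"
```

```text
t 20.33 L [0.5859 0.0749 0.075 ] phi-lane deg -0.04 tilt -1.0 w 0.0487 gf 41.9 ft [-0.8 -0.3  3.1] j [-0.03  0.62  1.53 -0.    0.99  1.57]
```

Emit:
send_rows --steps '[{"hand": 1, "x": 0, "y": 0, "z": 0, "roll": 0}, {"hand": 1, "x": 0, "y": 0, "z": 0, "roll": 0}, {"hand": 1, "x": 0, "y": 0, "z": 0, "roll": 0}, {"hand": 1, "x": 0, "y": 0, "z": 0, "roll": 0}, {"hand": 1, "x": 0, "y": 0, "z": -0.05, "roll": 0}, {"hand": 1, "x": 0, "y": 0, "z": -0.15, "roll": 0}, {"hand": 1, "x": 0, "y": 0, "z": -0.27, "roll": 0}, {"hand": 1, "x": 0, "y": 0, "z": -0.39, "roll": 0}, {"hand": 1, "x": 0, "y": 0, "z": -0.51, "roll": 0}, {"hand": 1, "x": 0, "y": 0, "z": -0.62, "roll": 0}, {"hand": 1, "x": -0.01, "y": 0.12, "z": -0.62, "roll": 0}, {"hand": 1, "x": -0.02, "y": 0.25, "z": -0.62, "roll": 0}, {"hand": 1, "x": -0.04, "y": 0.38, "z": -0.62, "roll": 0}, {"hand": 1, "x": -0.06, "y": 0.51, "z": -0.62, "roll": 0}, {"hand": 1, "x": -0.07, "y": 0.64, "z": -0.62, "roll": 0}, {"hand": 1, "x": -0.08, "y": 0.77, "z": -0.62, "roll": 0}, {"hand": 1, "x": -0.1, "y": 0.9, "z": -0.62, "roll": 0}, {"hand": 1, "x": -0.11, "y": 0.96, "z": -0.62, "roll": 0}, {"hand": 1, "x": -0.11, "y": 0.96, "z": -0.62, "roll": 0}]'

```text
clock: 21.92
eef_pos: [0.5517, -0.1839, 0.2283]
ee_rot: [0.0, 1.0, -0.017, -0.0]
ft_force: [0.3, 0.2, 0.6]
gripper_width: 0.0851
grasp_force: 0.0
```

Run:
```python
from h import *
st()
from h import *
P=np.load("top.npy");C=np.load("topc.npy")
q=P[186:234,363:411].reshape(-1,3);q=q[(q[:,2]>.094)&(q[:,2]<.106)]
r=cv2.minAreaRect((q[:,:2]*1000).astype(np.float32));print(r,cv2.boxPoints(r))
c=cv2.resize(C[180:240,360:420,::-1],(480,480),interpolation=cv2.INTER_NEAREST);cv2.imwrite("pics/f.png",c)
```

```text
t 21.92 L [ 0.5568 -0.1677  0.2283] phi-lane deg -0.25 tilt -1.0 w 0.0851 gf 0.0 ft [0.3 0.2 0.6] j [-0.45  0.45  1.37 -0.    1.33  1.15]
((516.9844360351562, -381.6881103515625), (54.9554557800293, 54.010841369628906), 15.102038383483887) [[ 483.41974 -362.77438]
 [ 497.49164 -414.9199 ]
 [ 550.54913 -400.60184]
 [ 536.47723 -348.45633]]
```

View pics/f.png

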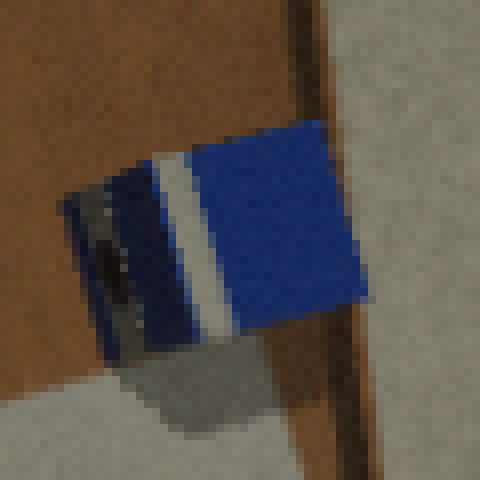

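Emit:
send_rows --steps '[{"hand": 1, "x": -0.02, "y": 0.1, "z": 0, "roll": -0.1}, {"hand": 1, "x": -0.04, "y": 0.22, "z": 0, "roll": -0.2}, {"hand": 1, "x": -0.06, "y": 0.34, "z": 0, "roll": -0.3}, {"hand": 1, "x": -0.08, "y": 0.46, "z": 0, "roll": -0.373}, {"hand": 1, "x": -0.1, "y": 0.58, "z": 0, "roll": -0.373}, {"hand": 1, "x": -0.11, "y": 0.7, "z": 0, "roll": -0.373}, {"hand": 1, "x": -0.118, "y": 0.807, "z": 0, "roll": -0.373}, {"hand": 1, "x": -0.118, "y": 0.807, "z": 0, "roll": -0.373}, {"hand": 1, "x": -0.118, "y": 0.807, "z": 0, "roll": -0.373}, {"hand": 1, "x": -0.118, "y": 0.807, "z": 0.12, "roll": -0.373}, {"hand": 1, "x": -0.118, "y": 0.807, "z": 0.24, "roll": -0.373}, {"hand": 1, "x": -0.118, "y": 0.807, "z": 0.36, "roll": -0.373}, {"hand": 1, "x": -0.118, "y": 0.807, "z": 0.48, "roll": -0.373}, {"hand": 1, "x": -0.118, "y": 0.807, "z": 0.6, "roll": -0.373}, {"hand": 1, "x": -0.118, "y": 0.807, "z": 0.68, "roll": -0.373}, {"hand": 1, "x": -0.118, "y": 0.807, "z": 0.724, "roll": -0.373}, {"hand": 1, "x": -0.118, "y": 0.807, "z": 0.724, "roll": -0.373}, {"hand": 1, "x": -0.118, "y": 0.807, "z": 0.724, "roll": -0.373}]'

```text
clock: 23.42
eef_pos: [0.5177, -0.3805, 0.0481]
ee_rot: [0.0, 0.991, 0.132, 0.0]
ft_force: [0.8, 0.1, 0.3]
gripper_width: 0.0852
grasp_force: 0.0
```

```bash
python3 -c "from h import *;st()"
```

```text
t 23.42 L [ 0.5286 -0.3652  0.0481] phi-lane deg 16.83 tilt -1.0 w 0.0852 gf 0.0 ft [0.8 0.1 0.3] j [-0.75  0.73  1.39  0.    1.02  0.55]
```

Emit:
send_rows --steps '[{"hand": 0, "x": 0, "y": 0, "z": 0, "roll": 0}, {"hand": 0, "x": 0, "y": 0, "z": 0, "roll": 0}, {"hand": 0, "x": 0, "y": 0, "z": 0, "roll": 0}, {"hand": 0, "x": 0, "y": 0, "z": 0, "roll": 0}, {"hand": 0, "x": 0, "y": 0, "z": 0, "roll": 0}, {"hand": 0, "x": 0, "y": 0, "z": 0, "roll": 0}, {"hand": 0, "x": 0, "y": 0, "z": 0, "roll": 0}, {"hand": 0, "x": 0, "y": 0, "z": -0.05, "roll": 0}, {"hand": 0, "x": 0, "y": 0, "z": -0.15, "roll": 0}, {"hand": 0, "x": 0, "y": 0, "z": -0.27, "roll": 0}, {"hand": 0, "x": 0, "y": 0, "z": -0.39, "roll": 0}, {"hand": 0, "x": 0, "y": 0, "z": -0.51, "roll": 0}, {"hand": 0, "x": 0, "y": 0, "z": -0.63, "roll": 0}, {"hand": 0, "x": 0, "y": 0, "z": -0.7, "roll": 0}, {"hand": 0, "x": 0, "y": 0, "z": -0.7, "roll": 0.12}, {"hand": 0, "x": 0, "y": 0, "z": -0.7, "roll": 0.25}, {"hand": 0, "x": 0, "y": 0, "z": -0.7, "roll": 0.373}, {"hand": 0, "x": 0, "y": 0, "z": -0.7, "roll": 0.373}, {"hand": 0, "x": 0, "y": 0, "z": -0.7, "roll": 0.373}]'

```text
clock: 25.0
eef_pos: [0.5168, -0.3812, 0.223]
ee_rot: [0.0, 1.0, -0.013, 0.0]
ft_force: [0.4, -0.3, -1.9]
gripper_width: 0.0535
grasp_force: 42.4
```

```bash
python3 -c "from h import *;st()"
```

```text
t 25.0 L [ 0.5277 -0.3659  0.223 ] phi-lane deg 0.14 tilt -1.0 w 0.0535 gf 42.4 ft [ 0.4 -0.3 -1.9] j [-0.75  0.57  1.18 -0.    1.39  0.84]
```

Emit:
send_rows --steps '[{"hand": 0, "x": 0.03, "y": -0.08, "z": 0, "roll": 0}, {"hand": 0, "x": 0.06, "y": -0.2, "z": 0, "roll": 0}, {"hand": 0, "x": 0.09, "y": -0.32, "z": 0, "roll": 0}, {"hand": 0, "x": 0.12, "y": -0.44, "z": 0, "roll": 0}, {"hand": 0, "x": 0.15, "y": -0.56, "z": 0, "roll": 0}, {"hand": 0, "x": 0.18, "y": -0.68, "z": 0, "roll": 0}, {"hand": 0, "x": 0.21, "y": -0.8, "z": 0, "roll": 0}, {"hand": 0, "x": 0.24, "y": -0.92, "z": 0, "roll": 0}, {"hand": 0, "x": 0.24, "y": -0.98, "z": 0, "roll": 0}]'

```text
clock: 25.75
eef_pos: [0.585, -0.1348, 0.2228]
ee_rot: [-0.0, 1.0, -0.012, 0.0]
ft_force: [-0.2, 1.2, -1.2]
gripper_width: 0.0538
grasp_force: 42.6
```

Emit:
send_rows --steps '[{"hand": 0, "x": 0, "y": -0.1, "z": 0, "roll": 0}, {"hand": 0, "x": 0, "y": -0.22, "z": 0, "roll": 0}, {"hand": 0, "x": 0, "y": -0.34, "z": 0, "roll": 0}, {"hand": 0, "x": 0, "y": -0.46, "z": 0, "roll": 0}, {"hand": 0, "x": 0, "y": -0.58, "z": 0, "roll": 0}, {"hand": 0, "x": 0, "y": -0.7, "z": 0, "roll": 0}, {"hand": 0, "x": 0, "y": -0.82, "z": 0, "roll": 0}, {"hand": 0, "x": 0, "y": -0.93, "z": 0, "roll": 0}, {"hand": 0, "x": 0, "y": -0.98, "z": 0, "roll": 0}, {"hand": 0, "x": 0, "y": -0.98, "z": 0, "roll": 0}, {"hand": 0, "x": 0, "y": -0.98, "z": 0, "roll": 0}]'

```text
clock: 26.67
eef_pos: [0.5914, 0.1064, 0.2225]
ee_rot: [0.0, 1.0, -0.014, -0.0]
ft_force: [-0.0, -0.7, -1.5]
gripper_width: 0.0534
grasp_force: 42.6
```

```bash
python3 -c "from h import *;st()"
```

```text
t 26.67 L [0.588  0.1237 0.2225] phi-lane deg 0.11 tilt -1.0 w 0.0534 gf 42.6 ft [-0.  -0.7 -1.5] j [ 0.05  0.49  1.32 -0.    1.34  1.65]
```

Emit:
send_rows --steps '[{"hand": 0, "x": 0, "y": -0.1, "z": 0, "roll": 0}, {"hand": 0, "x": 0, "y": -0.22, "z": 0, "roll": 0}, {"hand": 0, "x": 0, "y": -0.34, "z": 0, "roll": 0}, {"hand": 0, "x": 0, "y": -0.46, "z": 0, "roll": 0}, {"hand": 0, "x": 0, "y": -0.56, "z": 0, "roll": 0}, {"hand": 0, "x": 0, "y": -0.604, "z": 0, "roll": 0}, {"hand": 0, "x": 0, "y": -0.604, "z": 0, "roll": 0}, {"hand": 0, "x": 0, "y": -0.604, "z": 0.1, "roll": 0}, {"hand": 0, "x": 0, "y": -0.604, "z": 0.2, "roll": 0}, {"hand": 0, "x": 0, "y": -0.604, "z": 0.3, "roll": 0}, {"hand": 0, "x": 0, "y": -0.604, "z": 0.4, "roll": 0}, {"hand": 0, "x": 0, "y": -0.604, "z": 0.48, "roll": 0}, {"hand": 0, "x": 0, "y": -0.604, "z": 0.55, "roll": 0}, {"hand": 0, "x": 0, "y": -0.604, "z": 0.6, "roll": 0}, {"hand": 0, "x": 0, "y": -0.604, "z": 0.625, "roll": 0}, {"hand": 0, "x": 0, "y": -0.604, "z": 0.64, "roll": 0}, {"hand": 0, "x": 0, "y": -0.604, "z": 0.64, "roll": 0}, {"hand": 0, "x": 0, "y": -0.604, "z": 0.64, "roll": 0}]'

```text
clock: 28.17
eef_pos: [0.5967, 0.2562, 0.0643]
ee_rot: [0.0, 1.0, -0.015, 0.001]
ft_force: [-2.5, -2.3, 5.2]
gripper_width: 0.0539
grasp_force: 43.4
```

```bash
python3 -c "from h import *;st()"
```

```text
t 28.17 L [0.589  0.2736 0.0643] phi-lane deg -0.06 tilt -1.0 w 0.0539 gf 43.4 ft [-2.5 -2.3  5.2] j [ 0.29  0.72  1.35 -0.    1.06  1.89]
```

Touched down. Release, rise, and move away so both cameras can see everything.

Emit:
send_rows --steps '[{"hand": 1, "x": 0, "y": 0, "z": 0, "roll": 0}, {"hand": 1, "x": 0, "y": 0, "z": 0, "roll": 0}, {"hand": 1, "x": 0, "y": 0, "z": 0, "roll": 0}, {"hand": 1, "x": 0, "y": 0, "z": 0, "roll": 0}, {"hand": 1, "x": 0, "y": 0, "z": -0.05, "roll": 0}, {"hand": 1, "x": 0, "y": 0, "z": -0.15, "roll": 0}, {"hand": 1, "x": 0, "y": 0, "z": -0.27, "roll": 0}, {"hand": 1, "x": 0, "y": 0, "z": -0.39, "roll": 0}, {"hand": 1, "x": 0, "y": 0, "z": -0.51, "roll": 0}, {"hand": 1, "x": 0, "y": 0, "z": -0.65, "roll": 0}, {"hand": 1, "x": -0.1, "y": 0, "z": -0.7, "roll": 0}, {"hand": 1, "x": -0.22, "y": 0.05, "z": -0.7, "roll": 0}, {"hand": 1, "x": -0.34, "y": 0.1, "z": -0.7, "roll": 0}, {"hand": 1, "x": -0.46, "y": 0.15, "z": -0.7, "roll": 0}, {"hand": 1, "x": -0.58, "y": 0.2, "z": -0.7, "roll": 0}, {"hand": 1, "x": -0.7, "y": 0.22, "z": -0.7, "roll": 0}, {"hand": 1, "x": -0.8, "y": 0.24, "z": -0.7, "roll": 0}, {"hand": 1, "x": -0.8, "y": 0.24, "z": -0.7, "roll": 0}, {"hand": 1, "x": -0.8, "y": 0.24, "z": -0.7, "roll": 0}]'

```text
clock: 29.75
eef_pos: [0.3939, 0.2037, 0.2389]
ee_rot: [-0.0, 1.0, -0.014, 0.001]
ft_force: [0.5, 0.5, 0.4]
gripper_width: 0.0855
grasp_force: 0.0
```

Run:
```python
from h import *
st();c=camera("top");save(c,"t3.png");q=cloud(c).reshape(-1,3);d0=np.c_[q[:,:2]@ux,q[:,:2]@uy,q[:,2]]
for n,x,y,zl,zh in(("so",.515,SPR,.125,.145),("sn",.585,SPR,.125,.145),("fo",.518,FIL,.107,.125),("fn",.588,FIL,.107,.125),("oil",.515,OIL,.12,.138),("ga",.5315,.1726,.09,.14),("gb",.6122,.1736,.09,.14)):
    d=d0[(abs(d0[:,0]-x)<.034)&(abs(d0[:,1]-y)<.04)&(d0[:,2]>zl)&(d0[:,2]<zh)]
    print(n,len(d), *( (d.mean(0).round(4),d.min(0).round(3),d.max(0).round(3)) if len(d) else ()))
```

```text
t 29.75 L [0.3878 0.2152 0.2389] phi-lane deg 0.02 tilt -1.0 w 0.0855 gf 0.0 ft [0.5 0.5 0.4] j [ 0.3   0.18  1.72 -0.    1.23  1.9 ]
so 261 [0.5154 0.0764 0.1361] [0.497 0.058 0.125] [0.535 0.096 0.141]
sn 264 [0.584  0.0755 0.1358] [0.565 0.056 0.126] [0.604 0.095 0.142]
fo 578 [0.5182 0.2737 0.1143] [0.49  0.245 0.108] [0.547 0.303 0.119]
fn 549 [0.5878 0.2727 0.1143] [0.562 0.246 0.107] [0.616 0.302 0.12 ]
oil 127 [ 0.5142 -0.0252  0.13  ] [ 0.501 -0.039  0.12 ] [ 0.527 -0.012  0.135]
ga 314 [0.53   0.17   0.1052] [0.509 0.152 0.09 ] [0.554 0.196 0.13 ]
gb 301 [0.6099 0.1703 0.1053] [0.589 0.151 0.091] [0.636 0.195 0.13 ]
```

View pics/t3.png

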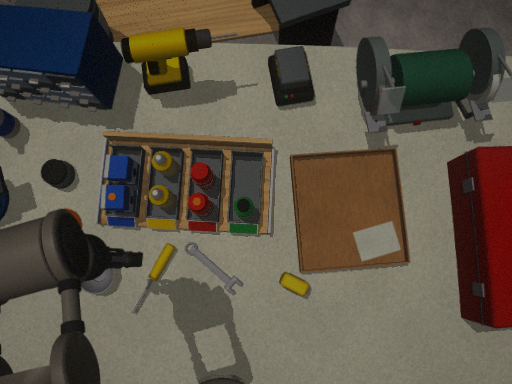

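All five articles are in place: boxes at (116,197) and (119,166), cans at (200,204) and (202,174), oil at (244,207). The glue bottles at (163,160) and (160,195) have not moved. The measured positions are all well inside the limits, so I'm handing in.

```bash
python3 -c "
from h import *
print(finish_job())"
```

```text
the job is handed in; nothing more can be done
None
```

I handed the job in at about 30 s: both old articles and the oil bottle are within about 8 mm of their front stops, the new can and box stand behind the old ones, and the glue bottles are unmoved; the judge returned no verdict.

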